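# Clear the lantern off the lamp test slide and click the carriage into its test notch

## Robot

A 7-joint arm with a two-finger parallel gripper is mounted at the origin on a cart in front of the work surface, level with it; the furniture and walls round the work are solid. World frame = base frame: x ahead of the robot, y to its left, z up, the work surface at z = 0. Lengths are in m, angles in rad, forces in N, time in s.
With the tool pointing down it reaches from about 0.4 to 0.85 m from the base axis. Payload 10.4 kg.
Tool frame: the origin (TCP) lies between the finger pads; the fingertips stand 11 mm ahead of it and the grasp point (between the pads) lies 8 mm behind it (bot.nose_length is the distance from the TCP to the fingertips, in m); z points along the fingers, y is the line along which they close (so a half turn about z gives the same grasp; the last joint's range is limited). The gripper opens to 85 mm and grips with 20 to 120 N. Pads are 22 mm wide; open, the fingers measure 114 mm over their backs; the gripper's body (76 mm by 85 mm) begins 54 mm behind the grasp point. The pads swing forward as they close: fully open they stand 13 mm farther back than shut.
Start: joints at [1.318, 0.332, -0.065, 1.46, 0.022, 1.35, -0.088], TCP at [0.142, -0.609, 0.218] pointing down, gripper open.
Joint ranges: [-2.6, 2.6], [-0.5, 2.12], [-1.47, 1.34], [0.16, 2.42], [-1.27, 4.41], [0.06, 2.06], [-2.6, 2.6]. Speed limits (rad/s): [2.22, 2.22, 2.79, 2.79, 3.14, 3.14, 3.14].

## Interface

Orientations are given as a 3x3 rotation matrix whose columns are the frame's x, y, z axes.
In Python, from plant import bot, viewer gives the robot as it stands. The module is installed in compiled form; this text tells all that it offers.
- The arm moves only by the shell command python3 -m creep 'ROWS' [OPENING] [FORCE]. ROWS is JSON, a list of rows, each a list of 2 entries, a list of its own where there are three numbers: the shift along the tool's x, y, z in cm, then the turn, a rotation vector about the tool's x, y, z in rad. In form: [[[x, y, z], [ax, ay, az]], ...]. A call has 1 to 20 rows; each row is the pose to reach, as a shift and turn from the pose commanded when the call began, along the tool's axes at that moment; what a row does not reach only later rows make up. A row lasts 1/10 s, in which the tool goes at most 50 mm and 8.59 degrees, less where a joint would pass 70% of its speed; a pose out of reach is approached as far as the arm can. A call with a gripper value outside its range is refused whole. OPENING is the closure, from -1 (fully open) to 1 (shut), set as the call begins (- or left out, the last holds). The fingers move at their own pace and stop on an object; FORCE is the grip in N (left out, the last holds). Time passes only in rows, so rows that repeat a pose let the fingers close. It gives the time, the measured TCP pose, the force, the opening and the grip force at its end, in the units of the state.
- bot.get_obs(): the state, without advancing time (a new reading comes with each control period).
- viewer.camera(name): name is "scene" or "top" or "wrist"; returns a dict with "frame" (420x560x3 uint8, red, green, blue), "depth" (420x560 float32, m along the optical axis (not along the pixel's ray), 0 where there is no reading), "intrinsics" (3x3 intrinsics, pixels), "position" and "orientation" of the camera in the world. Camera axes: x right, y down, z forward; pixel columns grow to the right and rows downward; lengths in m; the calibration is good to about 2 mm. A picture is of the moment at which its call begins.
- bot.job_done(): hands the job in; it is judged then, once.
Trained networks look in the newest picture that a camera, given by its name, has taken for a name from the list of things; names that differ only in an ending like _2 or _b are one class to them, and where a whole thing is asked for, a point or a joint stands for the part that bears it (a point fixed in the world has none). Each returns a list of dicts, best first, with "confidence" (0 to 1); they miss things now and then, are a little off and sometimes report something else, mostly with a low value. They report only what shows in the picture. A call takes as long as a camera call. They do not tell look-alikes from the thing itself.
- viewer.recognise(name, camera): "point" ([row, column] in pixels, amid what is visible of it).
The state is a dict: "t": time; "joints": joint angles; "joint_vel": joint speeds; "joint_torque": joint torques, N m; "position": TCP position; "eef_rot": TCP orientation; "ft_force": force on the tool from outside, world axes, zero at the start; "moment": the same for the moment, N m; "finger_gap": opening from 0.0 (shut) to 1.0 (fully open); "grasp_force": force on a finger pad.
Only numpy, scipy, OpenCV 4.12 (cv2) and the standard library are available. Lean on these libraries where they do the work, as an engineer would, in place of code of your own. Each camera call takes 0.05 s, during which the arm holds its last target. There are 200 camera calls.

## Task

Somebody has parked the orange work lantern on the lamp test slide, in the way of its carriage: lift it off by its handle and set it down upright on the bench beside the slide, without dropping it. Then take the carriage by its red knob and slide it along the rail until you feel the spring ball click into its notch, short of the end stop, and finish there still holding the knob, with the ball seated. Leave the drink can, the small red carton and the black tape roll beside it where they are.

Things in the scene. Friction and masses are not known exactly. Their poses are not given: they have to be found in the camera images.
- stage: Lamp test slide: grey bed 110 x 340 mm, 30 mm high, fixed to the bench, with a slot along its middle. Origin: centre of its underside, on the bench. Its y axis runs along the slot, the way the carriage travels (positive joint); x across; z up. Its place varies; its yaw is -0.4 to 0.05 rad. The bench on the robot's side of its middle is free.
- carriage (a joint): Travel of the aluminium carriage (84 mm across, 44 mm along, top 40 mm over the bench) along the stage's +y, m: 0 home stop, 0.20 far stop; at q its middle lies at stage y = -0.115 + q. Starts at 0 to 0.03. Drag 1 to 4 N; it stays where it is left. The notch lies at a different travel each time, from 0.115 to 0.165, and must be felt.
- grip_knob: Upright red round knob on the carriage, 24 mm in diameter, 45 mm tall. Origin: centre of its foot, 40 mm over the bench, at stage x = -0.014; z up. A small lamp 9 mm high lies in a nest 42 mm beyond it (stage +x); along the travel its sides are free: pinch it from above, fingers closing along the stage's y, about 30 mm above its foot.
- ball (a joint): How far the carriage's spring ball (radius 8 mm) has sprung down, m: about 0.0005 riding on the flat strip in the slot, 0.005 seated in the notch, a 13 mm gap in the strip. From about 6 mm before the notch's middle the drag turns into a pull forward, up to 7 N; past the middle it pushes back, up to some 7 N, which is what it takes to leave the seat either way.
- lantern: Orange and white battery work lantern, 68 mm in diameter, 139 mm tall with its fixed black bail handle, about 0.3 kg. Origin: centre of its underside; z up. It starts standing on the slide's bed (30 mm high) over the slot, at stage y 0.04 to 0.065.
- lantern_handle (a point): Middle of the lantern's handle bar, 133 mm above its underside: a round bar 12 mm thick, 38 mm of it straight along the lantern's y axis, with 29 mm of free space between it and the cap below; pinch it from above with the fingers closing along the lantern's x.
- drink_can: Drink can, 66 mm in diameter, 115 mm high, standing behind the slide. Origin: centre of its underside. Leave alone.
- lamp_carton_1: Small red carton, 42 x 62 x 30 mm high, on the bench nearer the robot and to the right. Origin: centre of its underside. Leave alone.
- tape_electrical: Black tape roll lying flat, 62 mm in diameter, 19 mm high, on the bench nearer the robot and farthest to the right. Origin: centre of its underside. Leave alone.
There are look-alikes about, which are no part of the job. Leave any green or turquoise look-alike of the lantern alone.

How it is judged:
On the way, in this order (a step that is already met when the one before it is completed fails the run):
1. the lantern is lifted off the slide in the fingers (height (world z) of lantern above 0.04 m and contact force between the fingers and lantern above 0.5 N), for 0.1 s.
2. the lantern stands upright on the bench, let go (height (world z) of lantern below 0.006 m and angle between lantern's own z axis and vertical below 0.1 rad and contact force between the fingers and lantern below 0.1 N and linear speed of lantern below 0.03 m/s), for 0.2 s.
At the end, for the whole second after the job is handed in: The fingers hold the carriage's knob (more than 2 N), the carriage is at rest with its ball at least 3 mm down in the notch; the lantern stands still and upright (within 0.1 rad) on the bench within 0.40 m of the middle of the slide, not touched by the fingers (all of step 2 and value of joint ball above 0.003 m and value of joint carriage above 0.1 m and velocity of joint carriage between -0.01 and 0.01 m/s and contact force between the fingers and grip_knob above 2 N and height (world z) of lantern above -0.006 m and horizontal distance between lantern and stage below 0.4 m); the arm keeps its last pose, push and grip.
It fails at once if the lantern is dropped (falls free for more than about 10 mm) (contact force between lantern and anything else below 0.05 N and linear speed of lantern above 0.45 m/s).
It fails at once if the lantern is tipped over (angle between lantern's own z axis and vertical above 0.7 rad).
It fails at once if the can, the carton or the tape roll is moved by more than 25 mm (distance of any of drink_can, lamp_carton_1, tape_electrical from where it was at the start of the episode above 0.025 m).
It also fails if it takes over 64 s, if anything falls off the work surface, if the arm or the gripper's body presses on something with over 40 N, if the wrist force passes 120 N, or if a joint passes its speed limit or range.

## Working session

There is one attempt and no reset: what is moved stays moved. The work goes in short steps, Python scripts to look and compute and a shell command to move; the robot and the scene stay as the last step left them, time stands still between calls to the robot, and variables do not carry over. Pictures are saved under pics/ and viewed, at most 10 in all, crops included, and the job is handed in when it is done.

```bash
mkdir -p pics
cat > h.py <<'E'
import numpy as np, cv2
from plant import bot, viewer
def cam(n):
    return viewer.camera(n)
def px2w(c,r,col,d=None):
    K=np.array(c["intrinsics"]);R=np.array(c["orientation"]);p=np.array(c["position"])
    ray=R@np.array([(col-K[0,2])/K[0,0],(r-K[1,2])/K[1,1],1.])
    if d is None: d=c["depth"][int(r),int(col)]
    return p+ray*d
def cloud(c):
    h,w=c["depth"].shape;K=np.array(c["intrinsics"])
    v,u=np.mgrid[:h,:w];d=c["depth"]
    P=np.stack([(u-K[0,2])/K[0,0]*d,(v-K[1,2])/K[1,1]*d,d],-1)
    return P@np.array(c["orientation"]).T+np.array(c["position"])
def save(c,n): cv2.imwrite("pics/"+n,c["frame"][:,:,::-1])
E
cat > a.py <<'E'
from h import *
np.set_printoptions(precision=4,suppress=True)
o=bot.get_obs();print(o["t"],o["position"],o["eef_rot"],o["finger_gap"])
for n in ["top","scene"]:
    c=cam(n);save(c,n+"1.png");P=cloud(c);print(n,c["position"])
    for t in ["lantern","lantern_handle","grip_knob","carriage","stage","drink_can","lamp_carton_1","tape_electrical"]:
        for q in viewer.recognise(t,n)[:3]:
            r,k=map(int,q["point"]);print(t,(r,k),round(q["confidence"],2),P[r,k])
E
python3 a.py
```

```text
0.0 [ 0.1423 -0.6082  0.2171] [[ 0.9737  0.2278 -0.0004]
 [ 0.2278 -0.9737  0.0014]
 [-0.0001 -0.0014 -1.    ]] 1.0008781294481115
top [0.5048 0.0401 1.1922]
lantern (142, 256) 0.97 [0.769  0.1022 0.098 ]
lantern (198, 245) 0.83 [0.6153 0.1239 0.1609]
lantern (191, 177) 0.7 [0.6343 0.2948 0.1392]
lantern_handle (141, 254) 0.74 [0.7719 0.1075 0.0969]
lantern_handle (198, 247) 0.71 [0.6191 0.1218 0.1249]
lantern_handle (192, 180) 0.71 [0.6328 0.2891 0.1315]
carriage (217, 303) 0.95 [ 0.5772 -0.0232  0.0436]
stage (205, 271) 0.97 [0.6123 0.0638 0.009 ]
drink_can (138, 308) 0.58 [ 0.7761 -0.0323  0.1141]
tape_electrical (282, 390) 0.71 [ 0.4021 -0.2647 -0.0015]
scene [-0.1299  0.698   0.7424]
lantern (228, 249) 0.91 [0.6018 0.1397 0.1105]
lantern (210, 222) 0.85 [0.7528 0.113  0.0831]
lantern (255, 185) 0.57 [0.6338 0.3061 0.0997]
lantern_handle (229, 251) 0.93 [0.6023 0.1334 0.1042]
lantern_handle (260, 182) 0.86 [0.6241 0.3206 0.0986]
lantern_handle (211, 220) 0.66 [0.7573 0.1169 0.0795]
grip_knob (222, 302) 0.55 [0.5555 0.0005 0.0847]
carriage (227, 300) 0.8 [0.5622 0.0011 0.0658]
stage (250, 264) 0.79 [0.5877 0.1069 0.0325]
stage (189, 257) 0.53 [ 0.7591 -0.0192  0.0936]
drink_can (191, 257) 0.88 [ 0.7577 -0.0176  0.0881]
lamp_carton_1 (249, 376) 0.51 [0.2926 0.0468 0.1643]
lamp_carton_1 (225, 395) 0.31 [ 0.4279 -0.2431  0.0204]
tape_electrical (224, 395) 0.7 [ 0.4299 -0.2458  0.0216]
```

```bash
python3 -c "
import cv2
a=cv2.imread('pics/top1.png');b=cv2.imread('pics/scene1.png')
cv2.imwrite('pics/t2.png',cv2.resize(a[90:310,130:430],(800,587),interpolation=cv2.INTER_CUBIC))
cv2.imwrite('pics/s2.png',cv2.resize(b[140:320,140:420],(800,514),interpolation=cv2.INTER_CUBIC))"
```

```text
(no output)
```

View pics/t2.png

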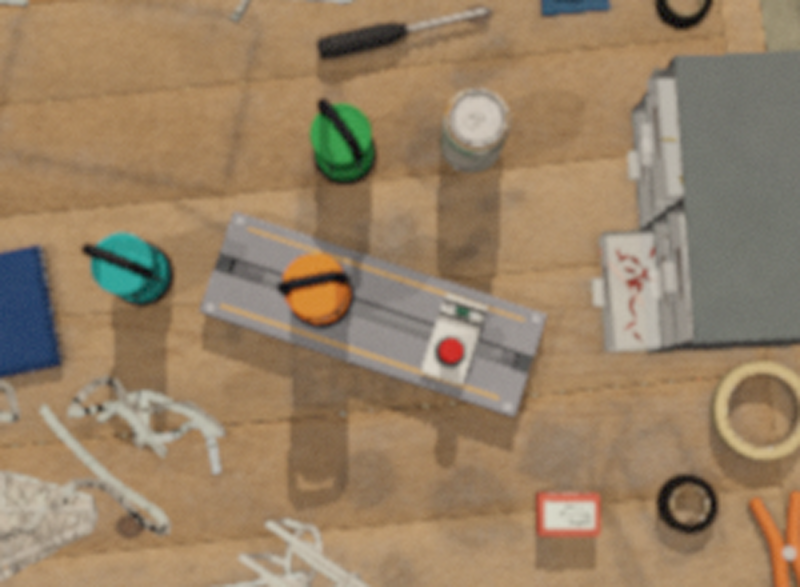

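View pics/s2.png

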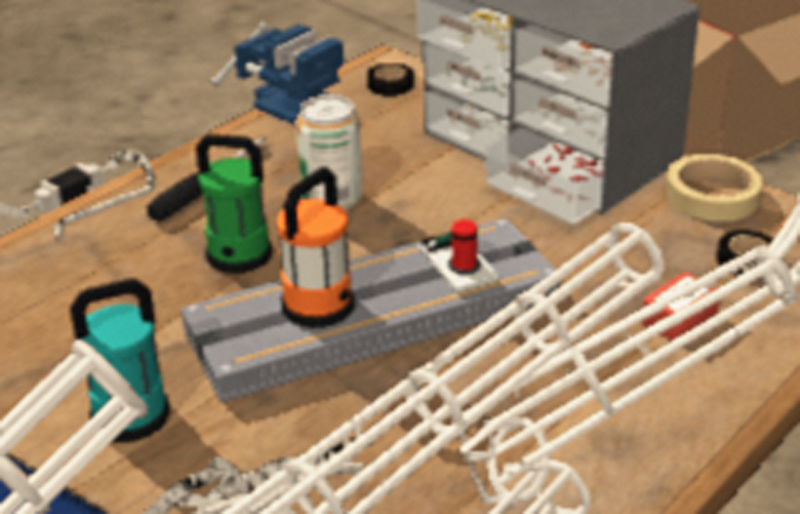

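```bash
cat > m.py <<'E'
from h import *
np.set_printoptions(precision=4,suppress=True)
def run(n,c=None):
    c=c or cam(n);P=cloud(c);hsv=cv2.cvtColor(c["frame"],cv2.COLOR_RGB2HSV);H,S,V=hsv[...,0].astype(int),hsv[...,1],hsv[...,2]
    near=lambda x,y,r:np.hypot(P[...,0]-x,P[...,1]-y)<r
    ok=c["depth"]>0
    lan=near(.61,.12,.07)&(P[...,2]>.04)&ok
    o=lan&(H>6)&(H<20)&(S>150)
    print(n,"orange",o.sum(),P[o].mean(0),P[o].min(0),P[o].max(0))
    b=lan&(V<60)&(P[...,2]>.135)&(S<256)
    if b.sum()>5:
        q=P[b];m=q.mean(0);w,v=np.linalg.eigh(np.cov(q[:,:2].T));print("handle",len(q),m,q[:,2].max(),"dir",np.arctan2(v[1,1],v[0,1]),2*np.sqrt(w),np.percentile(q[:,2],[5,50,95]))
    k=near(.56,-.01,.06)&((H<6)|(H>174))&(S>140)&(P[...,2]>.045)&ok
    if k.sum()>3:
        q=P[k];print("knob",k.sum(),q.mean(0),q.min(0),q.max(0));t=q[q[:,2]>q[:,2].max()-.006];print(" top",len(t),t.mean(0))
    st=near(.605,.06,.2)&(P[...,2]>.02)&(P[...,2]<.036)&(S<70)&ok
    st=cv2.morphologyEx(st.astype(np.uint8),cv2.MORPH_OPEN,np.ones((3,3)))>0
    q=P[st][:,:2].astype(np.float32);r=cv2.minAreaRect(q);print("stage",len(q),np.array(r[0]),np.array(r[1]),r[2],"boxPoints",cv2.boxPoints(r).tolist(),"z",np.median(P[st][:,2]))
    return c
if __name__=="__main__":
    run("top");run("scene")
E
python3 m.py
```

```text
top orange 449 [0.6173 0.1174 0.1254] [0.591  0.0892 0.0511] [0.6517 0.1497 0.1721]
handle 57 [0.6216 0.1189 0.1656] 0.17336657430199698 dir 1.741164255721272 [0.0039 0.0401] [0.1574 0.1673 0.1708]
knob 61 [ 0.5635 -0.0097  0.0832] [ 0.5538 -0.0208  0.0506] [ 0.5747 -0.0002  0.0882]
 top 50 [ 0.5634 -0.01    0.0848]
stage 3034 [0.6043 0.0669] [0.3403 0.1103] 71.88459014892578 boxPoints [[0.4990353286266327, -0.0776221826672554], [0.6038285493850708, -0.11190507560968399], [0.7096298933029175, 0.2115001082420349], [0.6048367023468018, 0.2457830011844635]] z 0.029433504678624822
scene orange 544 [0.6103 0.1316 0.0977] [0.5892 0.0922 0.0421] [0.6519 0.156  0.1592]
handle 122 [0.6191 0.1252 0.1575] 0.17160352623343345 dir 1.7537231864415723 [0.0039 0.0432] [0.1385 0.1605 0.1701]
knob 137 [ 0.5598 -0.0044  0.0701] [ 0.5511 -0.018   0.0451] [0.5735 0.0048 0.0919]
 top 25 [ 0.5643 -0.0066  0.0873]
stage 2160 [0.6653 0.0505] [0.3408 0.2408] 72.22438049316406 boxPoints [[0.49860337376594543, -0.075031578540802], [0.7278695702552795, -0.14853328466415405], [0.8319156169891357, 0.17600655555725098], [0.6026493906974792, 0.24950826168060303]] z 0.031204762211190396
```

```bash
python3 -m creep '[[[63.1,-60,-4.3],[0,0,-1.515]],[[63.1,-60,-4.3],[0,0,-1.515]],[[63.1,-60,-4.3],[0,0,-1.515]],[[63.1,-60,-4.3],[0,0,-1.515]],[[63.1,-60,-4.3],[0,0,-1.515]],[[63.1,-60,-4.3],[0,0,-1.515]],[[63.1,-60,-4.3],[0,0,-1.515]],[[63.1,-60,-4.3],[0,0,-1.515]],[[63.1,-60,-4.3],[0,0,-1.515]],[[63.1,-60,-4.3],[0,0,-1.515]],[[63.1,-60,-4.3],[0,0,-1.515]],[[63.1,-60,-4.3],[0,0,-1.515]],[[63.1,-60,-4.3],[0,0,-1.515]],[[63.1,-60,-4.3],[0,0,-1.515]],[[63.1,-60,-4.3],[0,0,-1.515]],[[63.1,-60,-4.3],[0,0,-1.515]],[[63.1,-60,-4.3],[0,0,-1.515]],[[63.1,-60,-4.3],[0,0,-1.515]],[[63.1,-60,-4.3],[0,0,-1.515]],[[63.1,-60,-4.3],[0,0,-1.515]]]' -1
cat > w.py <<'E'
import sys
from m import *
o=bot.get_obs();print(o["t"],o["joints"],o["position"]);print(o["eef_rot"],o["ft_force"],o["finger_gap"],o["grasp_force"])
if len(sys.argv)>1:
    c=cam("wrist");save(c,sys.argv[1]);run("wrist",c)
    print(viewer.recognise(sys.argv[2],"wrist"))
E
python3 w.py w1.png lantern_handle
```

```text
t: 3.0
position: [0.62, 0.1194, 0.2605]
eef_rot: [[-0.174, 0.985, -0.001], [0.985, 0.174, -0.0], [0.0, -0.001, -1.0]]
ft_force: [-0.3, 0.8, 0.0]
finger_gap: 0.996
grasp_force: 0.0
3.0 [ 0.3097  0.4364 -0.7967  1.3426  0.3079  1.4884 -0.2895] [0.62   0.1194 0.2605]
[[-0.1738  0.9848 -0.0006]
 [ 0.9848  0.1738 -0.0001]
 [ 0.     -0.0006 -1.    ]] [-0.3497  0.7829  0.0105] 0.9962161293811075 0.0
wrist orange 2849 [0.6197 0.1237 0.1226] [0.5785 0.0891 0.0402] [0.6643 0.1508 0.3073]
handle 40113 [0.6105 0.127  0.3449] 0.37327261489534497 dir -2.938990328558677 [0.0149 0.0797] [0.3036 0.3523 0.3691]
knob 582 [ 0.5655 -0.0067  0.0752] [ 0.5531 -0.0235  0.0452] [0.5764 0.0004 0.0877]
 top 306 [ 0.5648 -0.0105  0.0853]
stage 13507 [0.6659 0.0462] [0.3408 0.2383] 71.9938735961914 boxPoints [[0.49994364380836487, -0.07903581857681274], [0.7265844345092773, -0.1527026891708374], [0.8319214582443237, 0.17137330770492554], [0.6052806377410889, 0.2450401782989502]] z 0.03062232660535258
[{'point': [190.4, 274.9], 'confidence': 0.84}, {'point': [225.6, 408.8], 'confidence': 0.67}, {'point': [16.5, 328.0], 'confidence': 0.6}]
```

```bash
sed -i 's/(P\[...,2\]>.04)&ok/(P[...,2]>.04)\&(P[...,2]<.19)\&ok/' m.py; python3 w.py w2.png lantern_handle
```

```text
3.1 [ 0.3118  0.4349 -0.7963  1.3434  0.308   1.4884 -0.2896] [0.62   0.1179 0.261 ]
[[-0.1715  0.9852  0.0002]
 [ 0.9852  0.1715 -0.001 ]
 [-0.0011  0.     -1.    ]] [-0.138  -0.8164 -0.5304] 1.005721703919834 0.0
wrist orange 2828 [0.6197 0.1236 0.1226] [0.5895 0.0889 0.0404] [0.6524 0.1508 0.1688]
handle 748 [0.6201 0.1255 0.1662] 0.1713780674209595 dir 1.7585796733623014 [0.005  0.0358] [0.1554 0.1684 0.1703]
knob 577 [ 0.5655 -0.0067  0.0751] [ 0.5534 -0.0228  0.045 ] [0.5765 0.0004 0.0877]
 top 306 [ 0.5648 -0.0105  0.0853]
stage 13550 [0.6657 0.0465] [0.3402 0.2378] 71.90794372558594 boxPoints [[0.49978935718536377, -0.07828009128570557], [0.7258740663528442, -0.152141273021698], [0.8315209150314331, 0.17123740911483765], [0.6054362058639526, 0.24509859085083008]] z 0.03062701673629281
[{'point': [17.0, 325.1], 'confidence': 0.83}, {'point': [191.2, 274.4], 'confidence': 0.75}, {'point': [221.3, 408.7], 'confidence': 0.67}, {'point': [279.0, 208.3], 'confidence': 0.58}]
```

View pics/w1.png

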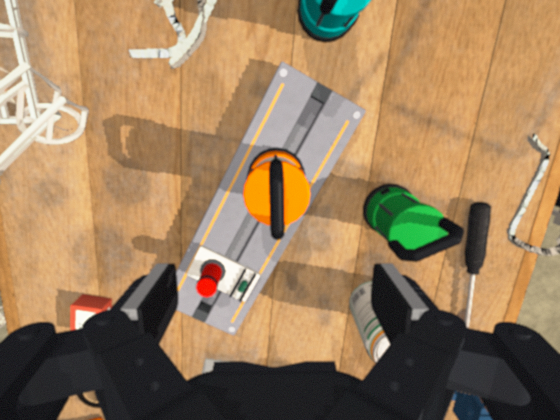

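```bash
python3 -m creep '[[[0.1,0,2],[0,0,0]],[[0.2,0,4],[0,0,0]],[[0.3,0,6],[0,0,0]],[[0.3,0,8],[0,0,0]],[[0.3,0,9.5],[0,0,0]],[[0.3,0,10.4],[0,0,0]],[[0.3,0,10.4],[0,0,0]]]' -1 && python3 -m creep '[[[0,0,0],[0,0,0]],[[0,0,0],[0,0,0]],[[0,0,0],[0,0,0]],[[0,0,0],[0,0,0]],[[0,0,0],[0,0,0]],[[0,0,0],[0,0,0]],[[0,0,0],[0,0,0]],[[0,0,0],[0,0,0]]]' 1 50
```

```text
t: 3.9
position: [0.6192, 0.1216, 0.156]
eef_rot: [[-0.173, 0.985, -0.001], [0.985, 0.173, -0.001], [-0.0, -0.001, -1.0]]
ft_force: [-1.1, -0.6, -0.1]
finger_gap: 1.003
grasp_force: 0.0
t: 4.7
position: [0.6196, 0.1223, 0.1569]
eef_rot: [[-0.173, 0.985, 0.0], [0.985, 0.173, -0.0], [-0.0, -0.0, -1.0]]
ft_force: [0.0, -0.4, 0.7]
finger_gap: 0.003
grasp_force: 0.0
```

```bash
python3 w.py w3.png lantern_handle
python3 - <<'E'
from h import *
c=cam("scene");save(c,"s3.png")
b=c["frame"][140:320,140:420,::-1]
cv2.imwrite('pics/s4.png',cv2.resize(b,(800,514),interpolation=cv2.INTER_CUBIC))
E
```

```text
4.7 [ 0.3062  0.4972 -0.7764  1.4896  0.3543  1.2997 -0.3306] [0.6196 0.1223 0.1569]
[[-0.1732  0.9849  0.    ]
 [ 0.9849  0.1732 -0.0001]
 [-0.0001 -0.     -1.    ]] [ 0.0346 -0.4455  0.7404] 0.002578915788671494 0.0
wrist orange 1781 [0.6159 0.1363 0.1065] [0.5897 0.0961 0.0406] [0.6524 0.151  0.1897]
handle 1425 [0.6169 0.1395 0.1673] 0.1899896674344586 dir 1.6339761823214487 [0.01   0.0164] [0.1451 0.1672 0.1878]
knob 121 [ 0.5579 -0.0099  0.0854] [ 0.5531 -0.0191  0.0831] [ 0.5627 -0.0021  0.0868]
 top 121 [ 0.5579 -0.0099  0.0854]
stage 17366 [0.6614 0.0495] [0.3376 0.2286] 72.16939544677734 boxPoints [[0.500905454158783, -0.07623960822820663], [0.7184780240058899, -0.14622274041175842], [0.8218604922294617, 0.175185889005661], [0.6042879223823547, 0.2451690137386322]] z 0.030644447909542877
[{'point': [275.8, 467.6], 'confidence': 0.79}]
```

View pics/s4.png

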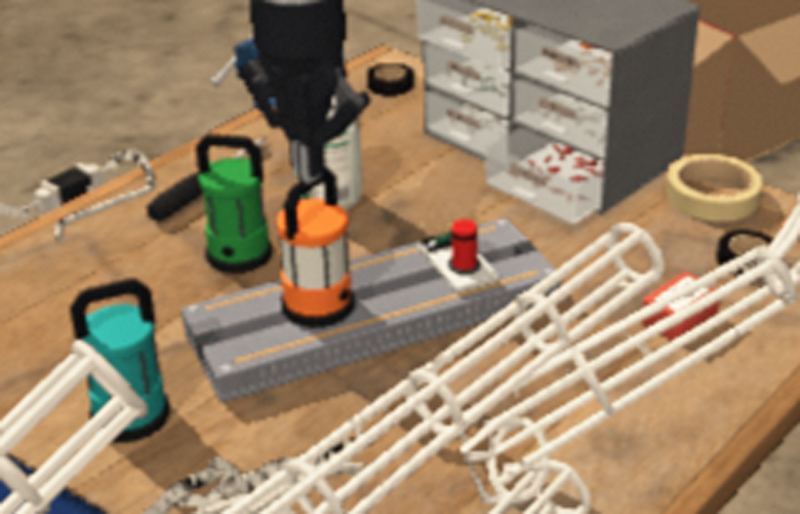

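View pics/w3.png

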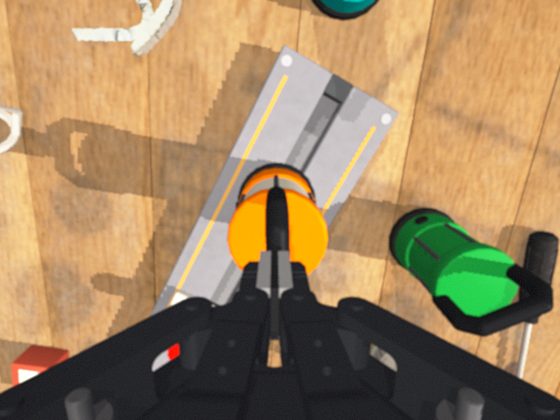

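Run:
```python
from h import *
np.set_printoptions(precision=3,suppress=True)
c=cam("wrist");P=cloud(c);print(c["position"])
for r in range(175,310,8): print(r,P[r,276],P[r,266],P[r,288],c["frame"][r,276],c["frame"][r,266])
c=cam("top");P=cloud(c)
c=cam("scene");P=cloud(c)
m=(np.hypot(P[...,0]-.62,P[...,1]-.122)<.035)&(P[...,2]>.12)
for z in np.arange(.12,.24,.008):
    k=m&(P[...,2]>=z)&(P[...,2]<z+.008)
    if k.sum(): print("scene %.3f"%z,k.sum(),P[k].mean(0),P[k].min(0),P[k].max(0),c["frame"][k].mean(0))
```

```text
[0.607 0.191 0.313]
175 [0.616 0.149 0.075] [0.609 0.147 0.07 ] [0.625 0.15  0.069] [132  80  53] [242 118   0]
183 [0.616 0.149 0.103] [0.61  0.144 0.085] [0.625 0.147 0.087] [54 57 57] [172 162 146]
191 [0.615 0.151 0.138] [0.61  0.147 0.125] [0.623 0.15  0.126] [24 25 26] [206  94   0]
199 [0.615 0.151 0.155] [0.611 0.143 0.128] [0.623 0.146 0.128] [25 27 30] [170  77   2]
207 [0.616 0.149 0.16 ] [0.611 0.146 0.155] [0.622 0.148 0.155] [35 35 35] [125  64  21]
215 [0.616 0.145 0.163] [0.611 0.144 0.16 ] [0.622 0.145 0.159] [34 35 37] [94 51 29]
223 [0.617 0.143 0.167] [0.612 0.141 0.163] [0.622 0.143 0.164] [36 35 40] [94 52 29]
231 [0.617 0.14  0.17 ] [0.613 0.138 0.166] [0.623 0.14  0.167] [49 49 51] [93 50 29]
239 [0.618 0.136 0.17 ] [0.613 0.133 0.165] [0.624 0.136 0.168] [42 45 45] [123  61  14]
247 [0.619 0.132 0.169] [0.614 0.129 0.165] [0.624 0.132 0.167] [37 37 37] [168  82  16]
255 [0.618 0.133 0.18 ] [0.614 0.132 0.18 ] [0.624 0.133 0.179] [42 41 40] [135 133 131]
263 [0.618 0.132 0.187] [0.614 0.132 0.188] [0.623 0.133 0.187] [39 42 39] [133 129 128]
271 [0.618 0.132 0
[... 1188 characters left out ...]
  84.48 80.32]
scene 0.184 38 [0.616 0.129 0.188] [0.606 0.115 0.184] [0.634 0.138 0.192] [74.737 69.421 64.211]
scene 0.192 36 [0.615 0.129 0.197] [0.607 0.116 0.192] [0.634 0.136 0.2  ] [68.417 63.972 60.306]
scene 0.200 30 [0.616 0.13  0.204] [0.606 0.117 0.2  ] [0.631 0.136 0.208] [75.    71.567 68.2  ]
scene 0.208 22 [0.617 0.133 0.212] [0.606 0.124 0.208] [0.632 0.138 0.216] [53.909 50.    46.591]
scene 0.216 61 [0.618 0.133 0.22 ] [0.587 0.111 0.216] [0.646 0.142 0.224] [35.377 33.098 31.164]
scene 0.224 71 [0.614 0.13  0.227] [0.586 0.109 0.224] [0.647 0.141 0.232] [27.169 26.901 27.746]
scene 0.232 58 [0.615 0.131 0.236] [0.588 0.105 0.232] [0.649 0.143 0.24 ] [27.19  26.707 27.362]
```

Run:
```python
from h import *
print(bot.nose_length)
c=cam("wrist");P=cloud(c);cv2.imwrite("pics/w5.png",cv2.resize(c["frame"][170:330,200:350,::-1],(640,600),interpolation=cv2.INTER_CUBIC))
for r in range(244,258,2): print(r,[P[r,k].round(3).tolist() for k in (262,266,270,282,288,292)])
print(bot.get_obs()["grasp_force"],c["position"],c["orientation"])
```

```text
0.011
244 [[0.613, 0.116, 0.13], [0.614, 0.131, 0.166], [0.615, 0.133, 0.169], [0.621, 0.134, 0.169], [0.624, 0.133, 0.166], [0.631, 0.118, 0.128]]
246 [[0.613, 0.115, 0.13], [0.614, 0.13, 0.166], [0.616, 0.131, 0.167], [0.621, 0.133, 0.17], [0.624, 0.133, 0.168], [0.631, 0.117, 0.128]]
248 [[0.614, 0.113, 0.129], [0.614, 0.129, 0.165], [0.616, 0.131, 0.169], [0.621, 0.132, 0.169], [0.624, 0.131, 0.167], [0.632, 0.116, 0.128]]
250 [[0.614, 0.111, 0.127], [0.614, 0.128, 0.165], [0.616, 0.129, 0.168], [0.622, 0.13, 0.169], [0.625, 0.131, 0.168], [0.632, 0.115, 0.129]]
252 [[0.612, 0.131, 0.176], [0.614, 0.131, 0.177], [0.616, 0.132, 0.177], [0.621, 0.133, 0.177], [0.624, 0.133, 0.177], [0.632, 0.113, 0.129]]
254 [[0.612, 0.131, 0.179], [0.614, 0.131, 0.178], [0.616, 0.132, 0.18], [0.621, 0.133, 0.179], [0.624, 0.133, 0.178], [0.632, 0.112, 0.129]]
256 [[0.612, 0.131, 0.18], [0.614, 0.131, 0.18], [0.616, 0.132, 0.181], [0.621, 0.133, 0.181], [0.624, 0.133, 0.18], [0.633, 0.111, 0.128]]
0.0 [0.60689271 0.19111041 0.31350405] [[ 0.98472426  0.16680805  0.04993192]
 [ 0.17411458 -0.94579559 -0.27414379]
 [ 0.001496    0.27864991 -0.96039158]]
```

View pics/w5.png

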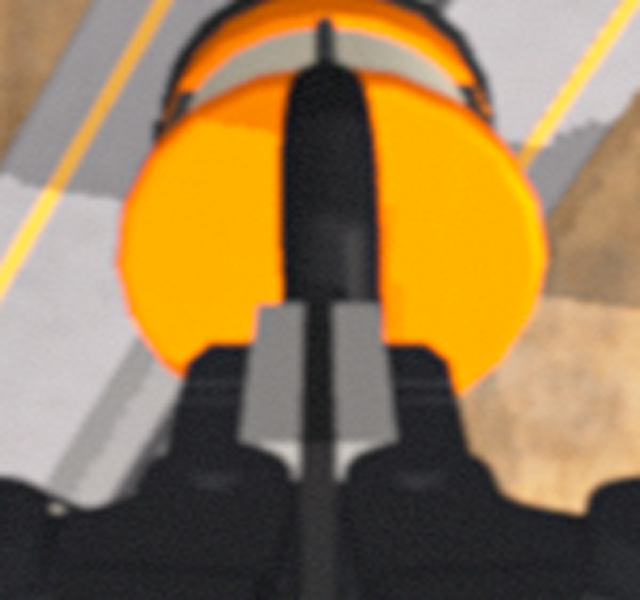

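The picture shows the fingers shut just above the bar. The tips end at z ≈ 0.175 (crop row 300) with the bar top at 0.170, and two cameras agree. So the tips stand about 29 mm higher than the reported TCP implies. I'll open, go 30 mm lower, and close again.

```bash
python3 -m creep '[[[0,0,0],[0,0,0]],[[0,0,0],[0,0,0]],[[0,0,0],[0,0,0]],[[0,0,0],[0,0,0]],[[0,0,0],[0,0,0]],[[0,0,0],[0,0,0]],[[0,0,0.5],[0,0,0]],[[0,0,1],[0,0,0]],[[0,0,1.5],[0,0,0]],[[0,0,2],[0,0,0]],[[0,0,2.5],[0,0,0]],[[0,0,3],[0,0,0]],[[0,0,3],[0,0,0]]]' -1 && python3 -m creep '[[[0,0,0],[0,0,0]],[[0,0,0],[0,0,0]],[[0,0,0],[0,0,0]],[[0,0,0],[0,0,0]],[[0,0,0],[0,0,0]],[[0,0,0],[0,0,0]],[[0,0,0],[0,0,0]],[[0,0,0],[0,0,0]]]' 1 50
python3 - <<'E'
from h import *
c=cam("wrist");P=cloud(c)
for r in range(200,300,6): print(r,[P[r,k].round(3).tolist() for k in (262,276,292)])
E
```

```text
t: 6.35
position: [0.6192, 0.1222, 0.126]
eef_rot: [[-0.173, 0.985, -0.001], [0.985, 0.173, -0.0], [-0.0, -0.001, -1.0]]
ft_force: [0.3, 0.1, -0.8]
finger_gap: 1.0
grasp_force: 0.0
t: 7.15
position: [0.6198, 0.1223, 0.1271]
eef_rot: [[-0.173, 0.985, 0.001], [0.985, 0.173, -0.0], [-0.0, 0.001, -1.0]]
ft_force: [2.2, -0.7, 1.8]
finger_gap: 0.124
grasp_force: 48.6
200 [[0.609, 0.144, 0.104], [0.615, 0.151, 0.128], [0.626, 0.146, 0.102]]
206 [[0.609, 0.147, 0.126], [0.615, 0.151, 0.138], [0.624, 0.149, 0.126]]
212 [[0.61, 0.144, 0.129], [0.615, 0.151, 0.148], [0.624, 0.147, 0.129]]
218 [[0.61, 0.147, 0.146], [0.615, 0.151, 0.156], [0.625, 0.144, 0.129]]
224 [[0.61, 0.147, 0.156], [0.616, 0.149, 0.158], [0.625, 0.141, 0.13]]
230 [[0.61, 0.146, 0.159], [0.616, 0.148, 0.161], [0.626, 0.138, 0.129]]
236 [[0.611, 0.144, 0.161], [0.616, 0.146, 0.163], [0.626, 0.135, 0.129]]
242 [[0.611, 0.142, 0.162], [0.616, 0.144, 0.165], [0.627, 0.131, 0.128]]
248 [[0.611, 0.14, 0.164], [0.607, 0.191, 0.284], [0.628, 0.128, 0.128]]
254 [[0.612, 0.139, 0.166], [0.617, 0.141, 0.169], [0.626, 0.134, 0.15]]
260 [[0.612, 0.137, 0.167], [0.617, 0.139, 0.169], [0.625, 0.133, 0.154]]
266 [[0.613, 0.134, 0.167], [0.618, 0.136, 0.17], [0.625, 0.133, 0.16]]
272 [[0.613, 0.132, 0.168], [0.618, 0.134, 0.17], [0.625, 0.133, 0.166]]
278 [[0.613, 0.129, 0.168], [0.619, 0.132, 0.17], [0.624, 0.133, 0.171]]
284 [[0.614, 0.127, 0.167], [0.619, 0.128, 0.168], [0.624, 0.134, 0.176]]
290 [[0.614, 0.124, 0.167], [0.619, 0.127, 0.17], [0.624, 0.132, 0.178]]
296 [[0.615, 0.122, 0.168], [0.62, 0.124, 0.17], [0.625, 0.13, 0.179]]
```

Run:
```python
from h import *
c=cam("top");P=cloud(c);m=(c["depth"]>0)
C=np.array([.6045,.067]);ex=np.array([.950,-.311]);ey=np.array([.311,.950])
for n in("top","scene"):
  c=cam(n);P=cloud(c);m=(c["depth"]>0)
  for sx in(-.13,-.15,-.17):
    for sy in(-.08,-.04,0,.04,.08):
      w=C+sx*ex+sy*ey
      k=m&(np.hypot(P[...,0]-w[0],P[...,1]-w[1])<.05)
      print(n,sx,sy,w.round(3),k.sum(),np.percentile(P[k][:,2],[1,50,99]).round(3) if k.sum() else '')
```

```text
top -0.13 -0.08 [0.456 0.031] 3924 [0.558 0.588 0.611]
top -0.13 -0.04 [0.469 0.069] 2679 [0.541 0.58  0.599]
top -0.13 0 [0.481 0.107] 1311 [-0.002  0.564  0.582]
top -0.13 0.04 [0.493 0.145] 597 [-0.006  0.002  0.553]
top -0.13 0.08 [0.506 0.183] 699 [-0.006 -0.001  0.006]
top -0.15 -0.08 [0.437 0.038] 3528 [0.56  0.594 0.614]
top -0.15 -0.04 [0.45  0.076] 1994 [0.544 0.583 0.6  ]
top -0.15 0 [0.462 0.114] 842 [-0.004  0.558  0.578]
top -0.15 0.04 [0.474 0.152] 533 [-0.007 -0.001  0.005]
top -0.15 0.08 [0.487 0.19 ] 885 [-0.007 -0.     0.018]
top -0.17 -0.08 [0.418 0.044] 2861 [0.561 0.599 0.617]
top -0.17 -0.04 [0.431 0.082] 1337 [-0.002  0.582  0.6  ]
top -0.17 0 [0.443 0.12 ] 539 [-0.005  0.001  0.568]
top -0.17 0.04 [0.455 0.158] 722 [-0.006 -0.001  0.005]
top -0.17 0.08 [0.468 0.196] 1002 [-0.006 -0.     0.023]
scene -0.13 -0.08 [0.456 0.031] 2295 [-0.59   0.549  0.609]
scene -0.13 -0.04 [0.469 0.069] 3061 [-0.001  0.541  0.597]
scene -0.13 0 [0.481 0.107] 2743 [-0.     0.529  0.582]
scene -0.13 0.04 [0.493 0.145] 1682 [-0.     0.508  0.554]
scene -0.13 0.08 [0.506 0.183] 527 [-0.001  0.002  0.005]
scene -0.15 -0.08 [0.437 0.038] 3093 [-0.589  0.555  0.613]
scene -0.15 -0.04 [0.45  0.076] 3168 [-0.001  0.545  0.6  ]
scene -0.15 0 [0.462 0.114] 2247 [-0.     0.531  0.579]
scene -0.15 0.04 [0.474 0.152] 438 [-0.001  0.002  0.536]
scene -0.15 0.08 [0.487 0.19 ] 446 [-0.001  0.002  0.008]
scene -0.17 -0.08 [0.418 0.044] 3467 [-0.588  0.558  0.616]
scene -0.17 -0.04 [0.431 0.082] 2949 [-0.001  0.548  0.6  ]
scene -0.17 0 [0.443 0.12 ] 1412 [-0.001  0.529  0.571]
scene -0.17 0.04 [0.455 0.158] 498 [-0.001  0.002  0.005]
scene -0.17 0.08 [0.468 0.196] 447 [-0.001  0.002  0.026]
```

```bash
python3 -m creep '[[[0,0,-1],[0,0,0]],[[0,0,-2],[0,0,0]],[[0,0,-3],[0,0,0]],[[0,0,-4],[0,0,0]],[[0,0,-5],[0,0,0]],[[0,0,-6],[0,0,0]],[[0,0,-6],[0,0,0]],[[0,0,-6],[0,0,0]]]'
```

```text
t: 8.15
position: [0.6196, 0.1223, 0.1869]
eef_rot: [[-0.173, 0.985, 0.0], [0.985, 0.173, -0.0], [-0.0, 0.0, -1.0]]
ft_force: [0.3, 0.4, -3.7]
finger_gap: 0.124
grasp_force: 48.9
```

```bash
python3 -m creep '[[[0.5,-2,0],[0,0,0]],[[1.5,-4,0],[0,0,0]],[[2.5,-6,0],[0,0,0]],[[3.5,-8,0],[0,0,0]],[[4.2,-10,0],[0,0,0]],[[4.7,-12,0],[0,0,0]],[[5,-13.5,0],[0,0,0]],[[5,-14,0],[0,0,0]],[[5,-14,0],[0,0,0]],[[5,-14,1.5],[0,0,0]],[[5,-14,3],[0,0,0]],[[5,-14,4.5],[0,0,0]],[[5,-14,6],[0,0,0]],[[5,-14,7],[0,0,0]],[[5,-14,7.7],[0,0,0]],[[5,-14,8.2],[0,0,0]],[[5,-14,8.5],[0,0,0]],[[5,-14,8.5],[0,0,0]],[[5,-14,8.5],[0,0,0]]]'
python3 - <<'E'
from h import *
for n in ("scene","wrist"):
  c=cam(n);P=cloud(c);hsv=cv2.cvtColor(c["frame"],cv2.COLOR_RGB2HSV)
  k=(np.hypot(P[...,0]-.473,P[...,1]-.147)<.06)&(hsv[...,0]>6)&(hsv[...,0]<20)&(hsv[...,1]>200)&(hsv[...,2]>150)&(P[...,2]<.15)
  print(n,k.sum(),P[k].mean(0),np.percentile(P[k][:,2],[1,5,50,90,95,99]))
E
```

```text
t: 10.05
position: [0.4734, 0.1474, 0.1023]
eef_rot: [[-0.173, 0.985, 0.001], [0.985, 0.173, 0.0], [-0.0, 0.001, -1.0]]
ft_force: [0.3, 0.6, -2.9]
finger_gap: 0.122
grasp_force: 48.8
scene 251 [0.45997216 0.15495909 0.09334648] [0.02169384 0.02879463 0.10412846 0.10684484 0.10754177 0.12485446]
wrist 4749 [0.47115211 0.15848255 0.09431838] [0.02337794 0.03518257 0.10384831 0.10497984 0.10533891 0.13037409]
```

```bash
python3 -m creep '[[[0,0,0.2],[0,0,0]],[[0,0,0.4],[0,0,0]],[[0,0,0.45],[0,0,0]],[[0,0,0.45],[0,0,0]]]';python3 -m creep '[[[0,0,0.1],[0,0,0]],[[0,0,0.1],[0,0,0]],[[0,0,0.1],[0,0,0]]]'
```

```text
t: 10.55
position: [0.473, 0.1473, 0.0973]
eef_rot: [[-0.173, 0.985, -0.0], [0.985, 0.173, -0.0], [-0.0, -0.0, -1.0]]
ft_force: [-0.6, 1.2, -4.2]
finger_gap: 0.12
grasp_force: 48.9
t: 10.85
position: [0.4737, 0.1476, 0.0969]
eef_rot: [[-0.173, 0.985, 0.001], [0.985, 0.173, 0.0], [0.0, 0.001, -1.0]]
ft_force: [1.7, 0.1, 3.7]
finger_gap: 0.118
grasp_force: 49.5
```

```bash
python3 -m creep '[[[0,0,0],[0,0,0]],[[0,0,0],[0,0,0]],[[0,0,0],[0,0,0]],[[0,0,0],[0,0,0]],[[0,0,0],[0,0,0]],[[0,0,0],[0,0,0]],[[0,0,-1],[0,0,0]],[[0,0,-3],[0,0,0]],[[0,0,-5],[0,0,0]],[[0,0,-8],[0,0,0]],[[0,0,-11],[0,0,0]],[[0,0,-12],[0,0,0]],[[0,0,-12],[0,0,0]]]' -1; python3 w.py w6.png lantern
python3 - <<'E'
from h import *
for n in ("scene","wrist"):
  c=cam(n);P=cloud(c);hsv=cv2.cvtColor(c["frame"],cv2.COLOR_RGB2HSV)
  k=(np.hypot(P[...,0]-.473,P[...,1]-.147)<.06)&(hsv[...,0]>6)&(hsv[...,0]<20)&(hsv[...,1]>200)&(hsv[...,2]>150)&(P[...,2]<.15)
  print(n,k.sum(),P[k].mean(0),np.percentile(P[k][:,2],[1,5,50,90,95,99]))
E
```

```text
t: 12.15
position: [0.4738, 0.1476, 0.218]
eef_rot: [[-0.173, 0.985, 0.003], [0.985, 0.173, 0.0], [-0.0, 0.003, -1.0]]
ft_force: [0.0, 0.5, -0.1]
finger_gap: 0.997
grasp_force: 0.0
12.15 [ 0.4514  0.1222 -0.8952  1.7569  0.1     1.3066 -0.2922] [0.4738 0.1476 0.218 ]
[[-0.1731  0.9849  0.003 ]
 [ 0.9849  0.1731  0.    ]
 [-0.0005  0.0029 -1.    ]] [ 0.0198  0.4731 -0.0733] 0.9973607932686308 0.0
scene 178 [0.46307588 0.15652369 0.08233986] [0.01671594 0.02092591 0.09727512 0.10112384 0.1031504  0.12213861]
wrist 2949 [0.47409516 0.14831895 0.09416301] [0.02228501 0.0395998  0.0985455  0.09955064 0.09992165 0.13495101]m.py:9: RuntimeWarning: Mean of empty slice.
  print(n,"orange",o.sum(),P[o].mean(0),P[o].min(0),P[o].max(0))
  ret = um.true_divide(
Traceback (most recent call last):
  File "w.py", line 5, in <module>
    c=cam("wrist");save(c,sys.argv[1]);run("wrist",c)
                                       ~~~^^^^^^^^^^^
  File "m.py", line 9, in run
    print(n,"orange",o.sum(),P[o].mean(0),P[o].min(0),P[o].max(0))
                                          ~~~~~~~~^^^
ValueError: zero-size array to reduction operation minimum which has no identity
```

View pics/w6.png

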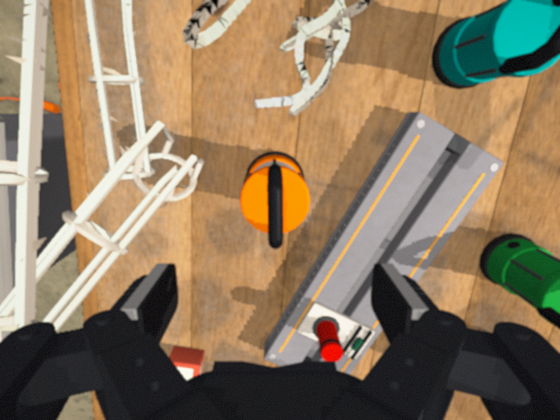

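```bash
python3 -m creep '[[[-4,1.5,0],[0,0,-0.14]],[[-8,3,0],[0,0,-0.28]],[[-12,4.4,0],[0,0,-0.42]],[[-15,5.4,0],[0,0,-0.56]],[[-17.1,6.15,0],[0,0,-0.7]],[[-17.1,6.15,1],[0,0,-0.84]],[[-17.1,6.15,2],[0,0,-0.98]],[[-17.1,6.15,4],[0,0,-1.08]],[[-17.1,6.15,6],[0,0,-1.08]],[[-17.1,6.15,6],[0,0,-1.08]],[[-17.1,6.15,6],[0,0,-1.08]]]' -1
cat > k.py <<'E'
from h import *
np.set_printoptions(precision=4,suppress=True)
C=np.array([.6045,.067]);ex=np.array([.950,-.311]);ey=np.array([.311,.950])
for n in ("wrist","scene","top"):
    c=cam(n);P=cloud(c);hsv=cv2.cvtColor(c["frame"],cv2.COLOR_RGB2HSV);H,S=hsv[...,0].astype(int),hsv[...,1]
    S2=(P[...,:2]-C)@ey; X2=(P[...,:2]-C)@ex
    k=((H<6)|(H>174))&(S>140)&(P[...,2]>.045)&(P[...,2]<.1)&(abs(X2)<.06)&(abs(S2)<.18)&(c["depth"]>0)
    if k.sum()>8:
        q=P[k];t=q[q[:,2]>q[:,2].max()-.006];a=(t.min(0)+t.max(0))/2
        print(n,k.sum(),len(t),"top mean",t.mean(0),"mid",a,"stage xy",(t.mean(0)[:2]-C)@ex,(t.mean(0)[:2]-C)@ey)
E
python3 k.py
```

```text
t: 13.4
position: [0.5628, -0.0103, 0.1559]
eef_rot: [[-0.95, 0.312, -0.002], [0.312, 0.95, 0.001], [0.002, -0.0, -1.0]]
ft_force: [-0.5, -0.1, -0.2]
finger_gap: 0.996
grasp_force: 0.0
wrist 1011 734 top mean [ 0.5626 -0.0114  0.0855] mid [ 0.5631 -0.0113  0.0845] stage xy -0.015391184266302715 -0.0875043727258317
scene 139 38 top mean [ 0.5636 -0.0069  0.086 ] mid [ 0.5637 -0.0063  0.086 ] stage xy -0.015839703406018278 -0.0829056980745324
```

```bash
python3 -m creep '[[[0,0,3],[0,0,0]],[[0,0,6],[0,0,0]],[[0,0,8],[0,0,0]],[[0,0,10],[0,0,0]],[[0,0,11.5],[0,0,0]],[[0,0,12.2],[0,0,0]],[[0,0,12.2],[0,0,0]]]' -1 && python3 -m creep '[[[0,0,0],[0,0,0]],[[0,0,0],[0,0,0]],[[0,0,0],[0,0,0]],[[0,0,0],[0,0,0]],[[0,0,0],[0,0,0]],[[0,0,0],[0,0,0]],[[0,0,0],[0,0,0]],[[0,0,0],[0,0,0]]]' 1 50
python3 - <<'E'
from h import *
o=bot.get_obs();C=np.array([.6045,.067]);ey=np.array([.311,.950])
print("TCP q est",(np.array(o["position"])[:2]-C)@ey+.115,o["ft_force"],o["grasp_force"])
E
```

```text
t: 14.25
position: [0.5631, -0.0104, 0.0341]
eef_rot: [[-0.95, 0.312, -0.001], [0.312, 0.95, 0.0], [0.001, -0.0, -1.0]]
ft_force: [0.4, -0.4, 0.3]
finger_gap: 1.0
grasp_force: 0.0
t: 15.05
position: [0.5635, -0.0102, 0.0349]
eef_rot: [[-0.95, 0.311, 0.001], [0.311, 0.95, -0.0], [-0.001, 0.0, -1.0]]
ft_force: [-1.3, 0.9, 5.8]
finger_gap: 0.267
grasp_force: 48.8
TCP q est 0.02887618652456976 [-1.33590203  0.92656728  5.81268762] 48.83780479431152
```

```bash
cat > f.py <<'E'
from plant import bot
import numpy as np
o=bot.get_obs();ey=np.array([.311,.950]);p=np.array(o["position"])
print("t %.2f q %.4f Fy %.2f"%(o["t"],(p[:2]-[.6045,.067])@ey+.115,np.array(o["ft_force"])[:2]@ey),"F",np.round(o["ft_force"],1),"grip %.1f"%o["grasp_force"])
E
python3 -m creep '[[[0,0.8,0],[0,0,0]],[[0,1.6,0],[0,0,0]],[[0,2.4,0],[0,0,0]],[[0,3.2,0],[0,0,0]],[[0,4,0],[0,0,0]],[[0,4.8,0],[0,0,0]],[[0,5.6,0],[0,0,0]],[[0,6.4,0],[0,0,0]],[[0,7.2,0],[0,0,0]],[[0,7.6,0],[0,0,0]],[[0,7.8,0],[0,0,0]]]' >/dev/null; python3 f.py
for i in 1 2 3 4 5 6; do python3 -m creep '[[[0,0.1,0],[0,0,0]],[[0,0.2,0],[0,0,0]]]' >/dev/null; python3 f.py; done
```

```text
t 16.15 q 0.1057 Fy -6.25 F [-4.8 -5.  10.8] grip 49.4
t 16.35 q 0.1073 Fy -5.73 F [-4.9 -4.4 10.2] grip 49.4
t 16.55 q 0.1092 Fy -5.09 F [-5.2 -3.7 10.3] grip 49.4
t 16.75 q 0.1112 Fy -5.51 F [-5.  -4.1 10.6] grip 49.4
t 16.95 q 0.1132 Fy -6.10 F [-6.1 -4.4 10.2] grip 49.4
t 17.15 q 0.1153 Fy -5.23 F [-4.7 -4.   9.8] grip 49.4
t 17.35 q 0.1173 Fy -6.57 F [-5.3 -5.2 10.6] grip 49.4
```

```bash
for i in 1 2 3 4 5 6 7; do python3 -m creep '[[[0,0.1,0],[0,0,0]],[[0,0.2,0],[0,0,0]]]' >/dev/null; python3 f.py; done
```

```text
t 17.55 q 0.1193 Fy -6.81 F [-5.1 -5.5 10.1] grip 49.4
t 17.75 q 0.1212 Fy -5.88 F [-6.6 -4.  10. ] grip 49.4
t 17.95 q 0.1233 Fy -6.42 F [-5.4 -5.   9.3] grip 49.4
t 18.15 q 0.1253 Fy -6.06 F [-4.  -5.1  9.8] grip 49.4
t 18.35 q 0.1273 Fy -6.02 F [-4.7 -4.8 10.1] grip 49.4
t 18.55 q 0.1293 Fy -6.26 F [-5.2 -4.9 10.8] grip 49.4
t 18.75 q 0.1313 Fy -6.10 F [-5.5 -4.6 10.3] grip 49.4
```

```bash
for i in 1 2 3 4 5 6; do python3 -m creep '[[[0,0.1,0],[0,0,0]],[[0,0.2,0],[0,0,0]]]' >/dev/null; python3 f.py; done
```

```text
t 18.95 q 0.1333 Fy -6.75 F [-5.5 -5.3  9.2] grip 49.4
t 19.15 q 0.1353 Fy -7.38 F [-6.7 -5.6 10.5] grip 49.4
t 19.35 q 0.1373 Fy -5.07 F [-5.1 -3.7  9.9] grip 49.4
t 19.55 q 0.1397 Fy -4.00 F [-3.  -3.2  8.8] grip 49.3
t 19.75 q 0.1424 Fy -2.29 F [-2.  -1.7  7.4] grip 49.0
t 19.95 q 0.1450 Fy 0.25 F [0.1 0.2 5.7] grip 49.0
```

```bash
for i in 1 2 3; do python3 -m creep '[[[0,0.1,0],[0,0,0]],[[0,0.1,0],[0,0,0]]]' >/dev/null; python3 f.py; done
```

```text
t 20.15 q 0.1454 Fy -1.65 F [-2.1 -1.   8.3] grip 49.2
t 20.35 q 0.1456 Fy -4.73 F [-4.2 -3.6 10.1] grip 49.5
t 20.55 q 0.1458 Fy -7.53 F [-6.2 -5.9 12.3] grip 49.8
```

The pull turned forward from q≈0.137, then the carriage held at 0.1455 while the push-back grew, so the ball is seated. I'll back the command off to relieve the push.

```bash
python3 -m creep '[[[0,-0.1,0],[0,0,0]],[[0,-0.2,0],[0,0,0]],[[0,-0.2,0],[0,0,0]],[[0,-0.2,0],[0,0,0]]]' >/dev/null; python3 f.py; python3 -m creep '[[[0,0,0],[0,0,0]],[[0,0,0],[0,0,0]],[[0,0,0],[0,0,0]],[[0,0,0],[0,0,0]],[[0,0,0],[0,0,0]]]' >/dev/null; python3 f.py; python3 k.py
python3 - <<'E'
from h import *
for n in ("scene","wrist"):
  c=cam(n);save(c,"fin_"+n+".png");P=cloud(c);hsv=cv2.cvtColor(c["frame"],cv2.COLOR_RGB2HSV)
  k=(np.hypot(P[...,0]-.473,P[...,1]-.147)<.06)&(hsv[...,0]>6)&(hsv[...,0]<20)&(hsv[...,1]>200)&(hsv[...,2]>150)&(P[...,2]<.15)
  if k.sum():print(n,k.sum(),P[k].mean(0),np.percentile(P[k][:,2],[1,50,95]))
E
```

```text
t 20.95 q 0.1454 Fy -1.59 F [-2.6 -0.8  7.6] grip 49.2
t 21.45 q 0.1454 Fy -1.95 F [-2.5 -1.2  7. ] grip 49.2
wrist 4614 2854 top mean [0.5988 0.0999 0.0854] mid [0.6001 0.0989 0.0849] stage xy -0.015606918175055655 0.02946552034532896
scene 134 44 top mean [0.5996 0.1019 0.0865] mid [0.6028 0.1013 0.087 ] stage xy -0.015467773135437776 0.03162367641800381
scene 257 [0.46522784 0.1508621  0.08769457] [0.0169425  0.09881137 0.10216717]
wrist 1565 [0.49901504 0.13531806 0.03605293] [0.01760629 0.03934105 0.04138972]
```

View pics/fin_scene.png

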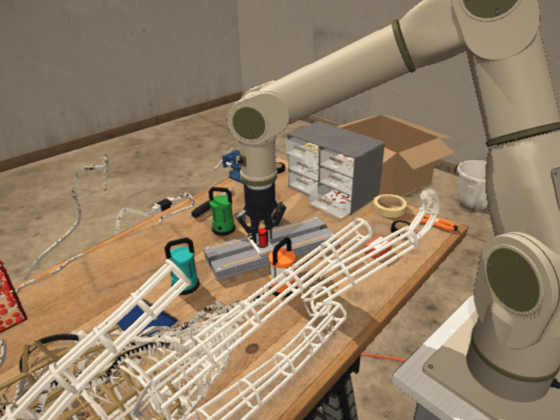

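```bash
python3 -c "
from plant import bot
print(bot.job_done())"
```

```text
the job is handed in; nothing more can be done
None
```

The lantern stands upright on the bench beside the slide, the carriage was left held by its knob with the ball felt seated in the notch at about 0.145 m of travel, and the job is handed in (no verdict was shown).

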